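Load and start the vial mixer

TASK

Load the vial mixer: swing the pawl with the orange knob up and over until it stays back by itself, then pull the toothed clamp bar out by its black grip as far as it goes, and stand every loose vial with a black foot upright in a row on the bed between the fence and the jaw. Then push the jaw snug against the vials and lay the pawl back down on the teeth, and after that press the white, the blue and the green key fully, in that order, one at a time, letting each spring back. Press no key before the clamp is closed, and leave alone the vials in the rack and the other things on the desk.

Things in the scene. Friction and masses are not known exactly. Their poses are not given: they have to be found in the camera images.
- mixer: fixed vial mixer, white base 124 mm (its x) by 200 mm (its y), deck 30 mm above the desk; origin at desk level. On its own y (mm): fence face at -100 (fence 32 tall above the deck, black rubber face); bed -100 to -15 when open; grey pawl posts 27 to 65 (38 wide, 46 tall above deck). Clamp bar and pawl lie on x = 0. Lips 5 high at x = +-59. Place and yaw (+-0.15 rad) vary
- bed_center (a point): point on the deck (30 mm above the desk) in the middle of the open bed, 42 mm from the fence's face; axes as the mixer's. Vials stand in one row along the mixer's x, centres within 40 mm of this point, up to three, 35 mm apart. Fence and open jaw are 85 mm apart: fingers fit on a vial's y sides; the jaw then sweeps the vials to the fence
- clamp (a joint): gap in m between jaw face and fence face: 0 shut, 0.085 fully out (stop), about 0.030 when gripping vials' feet. Slides along the mixer's y (out = +y), 2 N friction, stays where left. Jaw 106 mm wide, 10 thick, top 61 mm above the desk; behind it a steel bar 18 mm wide, top at 48 mm, saw teeth to 54 mm. With the pawl down it can be pushed in (clicking) but not pulled out
- clamp_grip (a point): point in the black upright grip plate on the bar's outer end, 36 mm wide (mixer's x), 12 mm thick (mixer's y), from z = 45 to 95 mm; the point is at z = 78 mm, 205 mm from the jaw's face in the mixer's +y; axes as the mixer's. Fingers can straddle it in the mixer's y direction
- pawl (a joint): angle in rad of the steel pawl that holds the bar: 0 down in the teeth (up to 0.2 with its tip on a tooth), 1.75 swung fully up and over (stop). It turns freely; its weight (60 g) lets it fall back below about 1.25 and carries it on to the stop above about 1.45, where it stays
- pawl_hinge (a point): the pawl's hinge line (along the mixer's x), at z = 66 mm, mixer y = +45 mm, x = 0; axes as the mixer's
- pawl_knob (a point): centre of the orange knob pin on the pawl's free end, 24 mm long along the mixer's x, 14 mm diameter; pinched at its two ends from above it turns between the fingers. Pawl down: 45 mm from the hinge toward the fence (mixer's -y), 16 mm above it (z = 82 mm). It circles the hinge at 48 mm radius, up and over toward +y; at the stop it is 24 mm on the +y side, 41 mm above the hinge
- pad: fixed grey and black control pad on the desk, 150 mm (its x) by 62 mm, 17 mm thick, left of the mixer, with three round keys in a row along its x, 45 mm apart, in any order of colour; origin under its centre
- key_white_top (a point): middle of the top of the white key, a round spring key 24 mm in diameter in a black housing, top at z = 38 mm, standing 9 mm out of its housing; pressed straight down
- key_white (a joint): how far the white key is pressed, m: 0 up, 0.005 fully down (4 N); counts as pressed beyond 0.0035; springs back
- key_blue_top (a point): middle of the top of the blue key, a round spring key 24 mm in diameter in a black housing, top at z = 38 mm, standing 9 mm out of its housing; pressed straight down
- key_blue (a joint): how far the blue key is pressed, m: 0 up, 0.005 fully down (4 N); counts as pressed beyond 0.0035; springs back
- key_green_top (a point): middle of the top of the green key, a round spring key 24 mm in diameter in a black housing, top at z = 38 mm, standing 9 mm out of its housing; pressed straight down
- key_green (a joint): how far the green key is pressed, m: 0 up, 0.005 fully down (4 N); counts as pressed beyond 0.0035; springs back
- vial_a_mid (a point): middle of a loose vial (grey neck, purple lid and purple band): glass 18.4 mm in diameter, fixed in a round black foot 30 mm in diameter and 10 mm tall; 40 mm tall in all (37 for gripping), about 65 g, standing upright on the desk to the right of the mixer; the point is on its axis, 20 mm above its underside; grip the glass above the foot. z axis is the vial's axis. None when this vial is absent
- vial_b_mid (a point): middle of a loose vial (grey cap and teal band): glass 18.4 mm in diameter, fixed in a round black foot 30 mm in diameter and 10 mm tall; 40 mm tall in all (37 for gripping), about 65 g, standing upright on the desk to the right of the mixer; the point is on its axis, 20 mm above its underside; grip the glass above the foot. z axis is the vial's axis. None when this vial is absent
- vial_c_mid (a point): middle of a loose vial (grey cap and red-brown band): glass 18.4 mm in diameter, fixed in a round black foot 30 mm in diameter and 10 mm tall; 40 mm tall in all (37 for gripping), about 65 g, standing upright on the desk to the right of the mixer; the point is on its axis, 20 mm above its underside; grip the glass above the foot. z axis is the vial's axis. None when this vial is absent
- vial_d_mid (a point): middle of a loose vial (grey cap and purple band): glass 18.4 mm in diameter, fixed in a round black foot 30 mm in diameter and 10 mm tall; 40 mm tall in all (37 for gripping), about 65 g, standing upright on the desk to the right of the mixer; the point is on its axis, 20 mm above its underside; grip the glass above the foot. z axis is the vial's axis. None when this vial is absent
- saline: bystander: small clear plastic ampoule, 18 mm across, 61 mm tall, standing; origin under its centre; leave alone
- red_pen: bystander: red and white pen lying flat, 135 mm long, 16 mm thick; leave alone

How it is judged (in metres and radians):
On the way, in this order (a step that is already met when the one before it is completed fails the run):
1. the pawl is swung up and over while the clamp bar is still in (value of joint pawl above 1.5 rad and value of joint clamp below 0.05 m), for 0.2 s.
2. the clamp bar is pulled out as far as it goes (value of joint clamp above 0.078 m), for 0.2 s.
3. every loose vial stands on the bed, the jaw is snug against them and the pawl is down on the teeth (x of vial_a_mid in the frame of mixer between -0.054 and 0.054 m and y of vial_a_mid in the frame of mixer between -0.1 and -0.073 m and z of each of vial_a_mid, vial_b_mid, vial_c_mid, vial_d_mid in the frame of mixer below 0.054 m and angle between each of vial_a_mid, vial_b_mid, vial_c_mid, vial_d_mid's own z axis and vertical below 0.2 rad and x of vial_b_mid in the frame of mixer between -0.054 and 0.054 m and y of vial_b_mid in the frame of mixer between -0.1 and -0.073 m and x of vial_c_mid in the frame of mixer between -0.054 and 0.054 m and y of vial_c_mid in the frame of mixer between -0.1 and -0.073 m and x of vial_d_mid in the frame of mixer between -0.054 and 0.054 m and y of vial_d_mid in the frame of mixer between -0.1 and -0.073 m and value of joint clamp below 0.036 m and value of joint pawl below 0.25 rad), for 0.2 s.
4. the white key is pressed (value of joint key_white above 0.0035 m), for 0.03 s.
5. the blue key is pressed (value of joint key_blue above 0.0035 m), for 0.03 s.
6. the green key is pressed (value of joint key_green above 0.0035 m), for 0.03 s.
At the end, for the whole second after the job is handed in: every loose vial upright (within 0.2 rad) on the mixer's deck in a row against the fence (centre within 27 mm of the fence's face and 54 mm of the middle line), the jaw's gap under 36 mm, the pawl down (under 0.25 rad), all keys up (all of step 3 and value of joint each of key_white, key_blue, key_green below 0.0015 m); the robot touches nothing.
It fails at once if a bystander is moved by more than 3 cm (distance of any of saline, red_pen from where it was at the start of the episode above 0.03 m).
It fails at once if a key is pressed while the clamp is open (value of joint clamp above 0.05 m and value of joint any of key_white, key_blue, key_green above 0.0035 m).
It fails at once if two keys are pressed at once (value of joint each of key_white, key_blue above 0.0025 m or value of joint each of key_white, key_green above 0.0025 m or value of joint each of key_blue, key_green above 0.0025 m).
Of vial_a, vial_b, vial_c, vial_d only 2 to 3 are there at a start; the rules pass over those that are not, and their reading is None.
At some moment in a run one of vial_a, vial_b, vial_c, vial_d may be knocked a few centimetres aside while the robot is not near it.
It also fails if it takes over 200 s, if anything falls off the work surface, if the arm or the gripper's body presses on something with over 40 N, if the wrist force passes 120 N, or if a joint passes its speed limit or range.

ROBOT

A 6-joint arm with a two-finger parallel gripper is mounted at the origin on the work surface; the furniture and walls round the work are solid. World frame = base frame: x ahead of the robot, y to its left, z up, the work surface at z = 0. Lengths are in mm, angles in rad, forces in N, time in s.
With the tool pointing down it reaches from about 425 to 1125 mm from the base axis. Payload 14.9 kg.
Tool frame: the origin (TCP) lies on the mounting face of the last link; the fingertips stand 191 mm ahead of it and the grasp point (between the pads) lies 172 mm ahead of it (robot.tip_extent is the distance from the TCP to the fingertips, in mm); z points along the fingers, y is the direction in which the jaws open and shut (so a half turn about z gives the same grasp; the last joint's range is limited). The gripper opens to 91 mm and grips with 3 to 60 N. Pads are 32 mm wide; open, the fingers measure 118 mm over their backs; the gripper's body (76 mm by 178 mm) begins 60 mm behind the grasp point.
Start: joints at [1.204, 0.379, 1.734, -0, 1.028, -0.033], TCP at [229.353, 661.375, 404.732] pointing down, gripper open.
Joint ranges: [-2.77, 2.77], [-0.74, 2.19], [0, 2.66], [-1.06, 4.2], [0.31, 2.87], [-3.08, 3.08]. Speed limits (rad/s): [1.89, 1.89, 2.39, 3.14, 3.14, 3.14].

INTERFACE

Orientations are given as [roll, pitch, yaw] about the fixed x, y, z axes, in that order (R = Rz(yaw) Ry(pitch) Rx(roll)).
In Python, from station import robot gives the robot as it stands.
- The arm moves only by the tool send_rows, never from a script. Its argument "increments" is a list of rows, each a list of 3 entries, a list of its own where there are three numbers: the closure in counts, from 0 (fully open) to 255 (shut), then the shift along the tool's x, y, z in m, then the turn, a rotation vector about the tool's x, y, z in degrees. A call has 1 to 10 rows; each row shifts and turns the commanded pose from where the row before left it, along the tool's axes as they then stand; what a row does not reach is not made up. A row lasts 1/12 s, in which the tool goes at most 41.7 mm and 7.16 degrees, less where a joint would pass 70% of its speed; a pose out of reach is approached as far as the arm can. A call is refused whole if a number of a shift passes 0.0417 or a number of a turn 7.16, either way. A call with a gripper value outside its range is refused whole. The fingers move at their own pace and stop on an object; "newtons" is the grip in N (left out, the last holds). Time passes only in rows, so rows that do not move let the fingers close. It gives the time, the measured TCP pose, the force and the opening at its end, in the units of the state.
- robot.get_obs(): the state, without advancing time (a new reading comes with each control period).
- robot.camera(name): name is "scene" or "top"; returns (picture, depth): 420x560x3 uint8, red, green, blue; 420x560 float32, mm along the optical axis (not along the pixel's ray), 0 where there is no reading.
- robot.camera_info(name): a dict with "vfov" (degrees; the focal length in pixels is half the picture's height over the tangent of half this angle, whatever the lens; pixels are square), "cx", "cy" (the principal point, pixels), "view" (4x4, takes a point from world to camera coordinates). Camera axes: x right, y down, z forward; pixel columns grow to the right and rows downward; lengths in mm; the calibration is good to about 2 mm. A picture is of the moment at which its call begins. camera_info takes no time and is no camera call.
- robot.hand_in(): hands the job in, once; it reports no verdict.
The state is a dict: "time_s": time; "joints": joint angles; "qd": joint speeds; "tau": joint torques, N m; "ee_pos": TCP position; "orientation": TCP orientation; "ft_force": force on the tool from outside, world axes, zero at the start; "wrist_torque": the same for the moment, N m; "finger_gap": opening from 0.0 (shut) to 1.0 (fully open).
Only numpy, scipy, OpenCV 4.12 (cv2) and the standard library are available. Lean on these libraries where they do the work, as an engineer would, in place of code of your own. Each camera call takes 0.05 s, during which the arm holds its last target. There are 200 camera calls.

## Working session

There is one attempt and no reset: what is moved stays moved. The work goes in short steps, Python scripts to look and compute and a tool call to move; the robot and the scene stay as the last step left them, time stands still between calls to the robot, and variables do not carry over. Pictures are saved under pics/ and viewed, about 12 in all and at most 16, crops included, and the job is handed in when it is done.

Besides the shell and the picture viewer there is one more tool, called after ">>>" by a JSON object that holds its "api" and its "payload". send_rows: Moves the arm, as the interface text tells. Its arguments: {"type":"object","properties":{"increments":{"type":"array"},"newtons":{"type":"number"}},"required":["increments"]}

```bash
ls; mkdir -p pics; cat > h.py <<'E'
import numpy as np, cv2
from station import robot
def cam(n):
    p,d=robot.camera(n); i=robot.camera_info(n); return p,d,i
def save(n,p): cv2.imwrite('pics/'+n+'.png',cv2.cvtColor(p,cv2.COLOR_RGB2BGR))
def K(p,i): return p.shape[0]/2/np.tan(np.radians(i['vfov'])/2)
def pts(p,d,i):
    f=K(p,i); v,u=np.mgrid[:p.shape[0],:p.shape[1]]
    c=np.stack([(u-i['cx'])/f*d,(v-i['cy'])/f*d,d,np.ones_like(d)],-1)
    return (c@np.linalg.inv(np.array(i['view'])).T)[...,:3]
def plane(u,v,z,p,i):
    f=K(p,i); M=np.linalg.inv(np.array(i['view'])); o=M[:3,3]
    r=M[:3,:3]@np.array([(u-i['cx'])/f,(v-i['cy'])/f,1]); return o+r*(z-o[2])/r[2]
E
python3 - <<'E'
from h import *
for n in ['scene','top']:
    p,d,i=cam(n); save(n+'0',p); print(n,i['vfov'],i['cx'],i['cy'],np.round(i['view'],3).tolist())
    np.savez(n+'0.npz',p=p,d=d)
print(robot.get_obs())
E
```

```text
pics
scene 56.529931047236225 278.91689356161936 211.84781311666052 [[0.68, -0.733, -0.0, -252.674], [-0.395, -0.366, -0.843, 255.681], [0.617, 0.573, -0.538, 781.271], [0.0, 0.0, 0.0, 1.0]]
top 44.28020419166605 285.93492529188916 211.84510248545868 [[0.017, -1.0, 0.002, 26.939], [-0.986, -0.017, -0.168, 420.27], [0.168, 0.001, -0.986, 1287.406], [0.0, 0.0, 0.0, 1.0]]
{'time_s': 0.1, 'joints': array([ 1.20368876e+00,  3.79360077e-01,  1.73470544e+00, -8.94918089e-06,
        1.02846713e+00, -3.33026815e-02]), 'qd': array([-4.34887108e-04, -1.40409945e-03, -2.48799369e-03,  1.00405357e-03,
        9.65723307e-05, -5.16653304e-05]), 'tau': array([-2.97178020e-03, -7.65030456e+01, -4.35292196e+01,  6.50627771e-02,
        3.98176443e-02, -5.23226083e-05]), 'ee_pos': array([229.29899732, 661.21114448, 404.15937613]), 'orientation': array([-3.14065292e+00, -2.36422408e-05,  2.80779238e+00]), 'ft_force': array([-0.25199166,  0.12177566, -0.75904888]), 'wrist_torque': array([0.06520922, 0.01215926, 0.01509255]), 'finger_gap': 0.9960963593522485}
```

View pics/scene0.png

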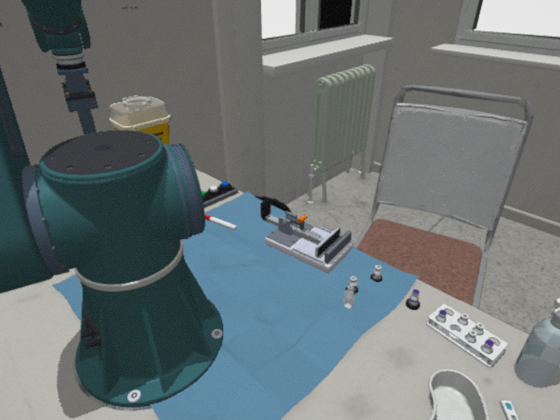

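View pics/top0.png

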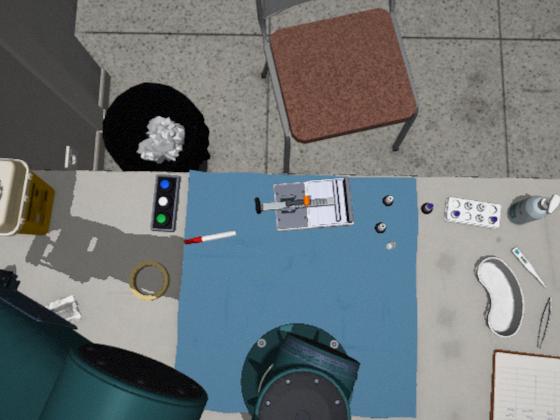

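The scene view shows the mixer at about (310,240), with loose vials near (377,272), (414,298) and (352,285). The top view shows the mixer at (313,204), the pad at (165,203), black-footed vials at (389,200), (380,227) and (428,208), saline at (391,245) and the pen at (210,237).

```bash
python3 - <<'E'
from h import *
a=np.load('top0.npz');p,d=a['p'],a['d'];i=robot.camera_info('top')
P=pts(p,d,i)
hsv=cv2.cvtColor(p,cv2.COLOR_RGB2HSV)
def blob(m,name,z=None,roi=None):
    n,l,s,c=cv2.connectedComponentsWithStats(m.astype(np.uint8))
    for k in range(1,n):
        if s[k,4]<12: continue
        u,v=c[k]
        if roi and not(roi[0]<u<roi[1] and roi[2]<v<roi[3]): continue
        q=P[l==k]; print(name,s[k].tolist(),c[k].round(1),'med',np.median(q,0).round(1),'plane',None if z is None else plane(u,v,z,p,i).round(1))
H,S,V=hsv[...,0],hsv[...,1],hsv[...,2]
blob((H>5)&(H<18)&(S>170)&(V>120),'orange',82,(250,370,170,240))
roi=(145,190,170,240)
blob((H>45)&(H<80)&(S>120)&(V>70),'green',38,roi)
blob((H>100)&(H<125)&(S>150)&(V>120),'blue',38,roi)
blob((S<40)&(V>180),'white',38,roi)
# vials feet: dark
roi=(370,440,185,255)
blob((V<70),'dark',10,roi)
blob((P[...,2]>30)&(P[...,2]<80),'high',40,roi)
# mixer pieces
roi=(245,365,165,245)
m=(P[...,2]>22)&(P[...,2]<120)
n,l,s,c=cv2.connectedComponentsWithStats(m.astype(np.uint8))
for k in range(1,n):
    if s[k,4]>30 and s[k,0]<370 and s[k,0]>140: print(s[k],c[k],np.median(P[l==k],0).round(1))
# base corners via deck white/grey by height 25-36
m=((P[...,2]>24)&(P[...,2]<42)).astype(np.uint8); m[:,:245]=0;m[:,362:]=0;m[:165]=0;m[245:]=0
q=P[m>0][:,:2].astype(np.float32); r=cv2.minAreaRect(q); print('deck',r,cv2.boxPoints(r).round(1).tolist())
save('topc',cv2.resize(np.hstack([p[165:250,245:445]]),None,fx=4,fy=4,interpolation=cv2.INTER_CUBIC))
E
```

```text
orange [304, 196, 5, 9, 44] [306.  200.1] med [440.2 -14.9  89.7] plane [442.3 -15.1  82. ]
green [156, 214, 10, 9, 73] [160.6 218.1] med [398.  353.4  36.8] plane [397.7 353.5  38. ]
blue [160, 180, 9, 9, 64] [164.2 183.8] med [486.9 349.7  37.2] plane [487.2 349.5  38. ]
white [144, 172, 7, 5, 17] [147.5 174. ] med [5.218e+02 4.047e+02 2.000e-01] plane [512.5 394.   38. ]
white [159, 197, 8, 8, 54] [162.4 200.6] med [442.3 351.6  39.1] plane [443.1 351.6  38. ]
white [177, 213, 6, 14, 31] [178.6 219.8] med [4.002e+02 3.161e+02 2.000e-01] plane [394.  307.4  38. ]
dark [383, 197, 10, 9, 33] [386.2 201.9] med [ 453.7 -226.1   10.6] plane [ 455.1 -228.3   10. ]
dark [421, 203, 11, 11, 46] [424.9 209.2] med [ 435.5 -326.9   11. ] plane [ 437.3 -329.3   10. ]
dark [375, 223, 10, 10, 35] [378.1 228.3] med [ 382.7 -203.9   10.2] plane [ 384.9 -206.2   10. ]
high [386, 196, 7, 6, 28] [389.2 198.1] med [ 459.5 -230.2   39.1] plane [ 459.2 -230.4   40. ]
high [426, 203, 7, 7, 34] [428.9 205.5] med [ 442.1 -331.6   40.4] plane [ 441.8 -331.6   40. ]
high [379, 223, 6, 7, 32] [381.6 225.7] med
[... 231 characters left out ...]
100   55 3810] [310.22230971 203.73595801] [437.2 -29.9  32. ]
[155 194  17  15 185] [163.05405405 201.24864865] [441.8 350.5  30.3]
[154 211  17  17 195] [161.2974359 218.2974359] [398.  353.   31.2]
[276 330   7  14  42] [279.14285714 336.64285714] [109.7  45.4  64.2]
[313 332   6  10  35] [315.91428571 336.25714286] [110.8 -43.5  52.2]
[248 346  31  26 230] [263.55652174 359.62608696] [51.6 80.  67.5]
[247 396  10  10  55] [252.         400.98181818] [-39.3 105.4  53.8]
deck ((442.4033508300781, -18.80487060546875), (124.65623474121094, 231.110595703125), 5.7699408531188965) [[368.79998779296875, 89.9000015258789], [392.0, -140.0], [516.0, -127.5], [492.79998779296875, 102.4000015258789]]
```

View pics/topc.png

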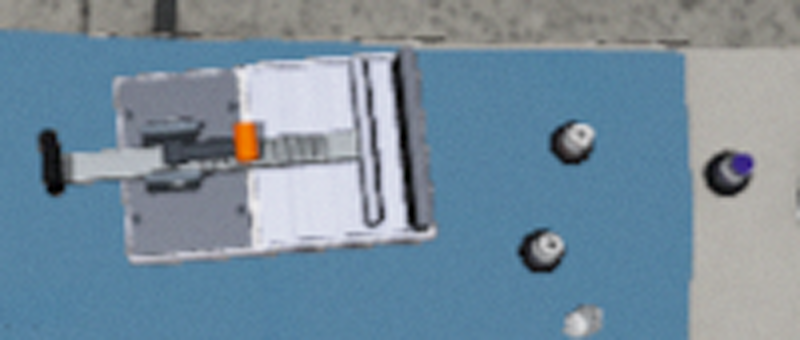

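The crop shows the clamp closed to about 10 mm and the knob at (246,142). The grip is at (52,162), the fence at (415,140), and the three loose vials with black feet stand clear. Next I refine the mixer pose.

```bash
python3 - <<'E'
from h import *
a=np.load('top0.npz');p,d=a['p'],a['d'];i=robot.camera_info('top')
P=pts(p,d,i)[165:245,245:365].reshape(-1,3)
O=np.array([442.2,-15.3])
for yaw in [0.085,0.1,0.115]:
    R=np.array([[np.cos(yaw),-np.sin(yaw)],[np.sin(yaw),np.cos(yaw)]])
    L=np.c_[(P[:,:2]-O)@R,P[:,2]]
    dk=L[(L[:,2]>24)&(L[:,2]<35)&(L[:,1]>-115)&(L[:,1]<85)]
    # edges per y-slice
    for s in (1,-1):
        ys=np.arange(-90,80,10); e=[np.max(s*dk[(dk[:,1]>=y)&(dk[:,1]<y+10),0]) for y in ys]
        print(yaw,s,'slope',np.polyfit(ys,e,1).round(4),np.median(e).round(1))
yaw=0.1;R=np.array([[np.cos(yaw),-np.sin(yaw)],[np.sin(yaw),np.cos(yaw)]]);L=np.c_[(P[:,:2]-O)@R,P[:,2]]
def rep(n,m): q=L[m]; print(n,len(q),'min',np.percentile(q,3,axis=0).round(1),'max',np.percentile(q,97,axis=0).round(1),'med',np.median(q,0).round(1))
z=L[:,2];x,y=L[:,0],L[:,1]
rep('deck',(z>24)&(z<34)&(abs(x)<70)&(y<85)); rep('fence',(z>57)&(z<66)&(y<-96)); rep('jaw',(z>56)&(z<66)&(y>-96)&(y<-60))
rep('grip',(z>85)&(z<105)&(y>90)); rep('posts',(z>70)&(z<82)&(y>20)&(y<80)&(abs(x)>10)); rep('knob',(z>84)&(abs(y)<25)); rep('bar',(z>44)&(z<52)&(y>75)&(y<95))
E
```

```text
0.085 1 slope [-2.10000e-02  6.05179e+01] 60.7
0.085 -1 slope [1.29000e-02 6.13223e+01] 61.2
0.1 1 slope [-6.90000e-03  6.06331e+01] 60.8
0.1 -1 slope [-6.0000e-04  6.1253e+01] 61.2
0.115 1 slope [8.100e-03 6.073e+01] 60.6
0.115 -1 slope [-1.55000e-02  6.10941e+01] 61.4
deck 2208 min [-58.7 -97.9  25. ] max [57.3 74.4 33.5] med [-13.3 -11.4  29.7]
fence 199 min [ -53.7 -112.3   57.4] max [ 53.4 -99.6  65.2] med [   0.2 -106.1   61.1]
jaw 154 min [-48.7 -81.8  56.8] max [ 49.6 -72.2  65.4] med [ -2.2 -77.2  61.3]
grip 69 min [-16.7 116.9  87.7] max [ 15.6 128.1  98.2] med [ -1.1 122.3  93.3]
posts 80 min [-19.5  31.2  71.3] max [19.2 63.5 80.3] med [ 0.1 46.1 75. ]
knob 56 min [-11.5  -5.   85.1] max [11.5  7.9 95.4] med [-0.4  1.3 89.3]
bar 48 min [-8.4 75.4 44.6] max [ 9.  93.4 51.1] med [ 0.9 84.2 48. ]
```

>>> {"api": "send_rows", "payload": {"increments": [[0, [-0.0211, -0.0285, 0.0035], [0, 0, 0]], [0, [-0.0211, -0.0285, 0.0035], [0, 0, 0]], [0, [-0.0211, -0.0285, 0.0035], [0, 0, 0]], [0, [-0.0211, -0.0285, 0.0035], [0, 0, 0]], [0, [-0.0211, -0.0285, 0.0035], [0, 0, 0]], [0, [-0.0211, -0.0285, 0.0035], [0, 0, 0]], [0, [-0.0211, -0.0285, 0.0035], [0, 0, 0]], [0, [-0.0211, -0.0285, 0.0035], [0, 0, 0]], [0, [-0.0211, -0.0285, 0.0035], [0, 0, 0]], [0, [-0.0211, -0.0285, 0.0035], [0, 0, 0]]], "newtons": 20}}

```text
time_s: 0.93
ee_pos: [335.3, 321.3, 369.5]
orientation: [-3.141, -0.0, 2.808]
ft_force: [1.0, 1.2, 0.9]
finger_gap: 0.998
```

>>> {"api": "send_rows", "payload": {"increments": [[0, [-0.0211, -0.0285, 0.0035], [0, 0, 0]], [0, [-0.0211, -0.0285, 0.0035], [0, 0, 0]], [0, [-0.0211, -0.0285, 0.0035], [0, 0, 0]], [0, [-0.0211, -0.0285, 0.0035], [0, 0, 0]], [0, [-0.0211, -0.0285, 0.0035], [0, 0, 0]], [0, [-0.0211, -0.0285, 0.0035], [0, 0, 0]], [0, [-0.0211, -0.0285, 0.0035], [0, 0, 0]], [0, [-0.0211, -0.0285, 0.0035], [0, 0, 0]], [0, [-0.0211, -0.0285, 0.0035], [0, 0, 0]], [0, [-0.0211, -0.0285, 0.0035], [0, 0, 0]]]}}

```text
time_s: 1.77
ee_pos: [441.3, -17.3, 334.6]
orientation: [3.142, 0.0, 2.808]
ft_force: [0.2, 0.9, -0.2]
finger_gap: 1.001
```

>>> {"api": "send_rows", "payload": {"increments": [[0, [0, 0, 0], [0, 0, 6.5]], [0, [0, 0, 0], [0, 0, 6.5]], [0, [0, 0, 0], [0, 0, 6.5]], [0, [0, 0, 0], [0, 0, 6.5]], [0, [0, 0, 0], [0, 0, 6.5]], [0, [0, 0, 0], [0, 0, 6.5]], [0, [0, 0, 0], [0, 0, 6.5]], [0, [0, 0, 0], [0, 0, 6.5]], [0, [0, 0, 0], [0, 0, 6.4]], [0, [0, 0, 0], [0, 0, 6.4]]]}}

```text
time_s: 2.6
ee_pos: [441.2, -15.4, 334.6]
orientation: [-3.141, -0.0, 1.671]
ft_force: [0.3, -0.1, 0.1]
finger_gap: 0.998
```

```bash
cat >> h.py <<'E'
O=np.array([442.2,-15.0]); YAW=0.102
RM=np.array([[np.cos(YAW),-np.sin(YAW)],[np.sin(YAW),np.cos(YAW)]])
def mix(x,y): return O+RM@np.array([x,y])
def go(x,y,z,yaw):
    """grasp-point target (world mm), prints tool-frame shift mm and turn deg (about tool z)"""
    from scipy.spatial.transform import Rotation as T
    o=robot.get_obs(); R=T.from_euler('xyz',o['orientation'])
    g=o['ee_pos']+R.apply([0,0,172])
    # shift of TCP so that vertical tool grasp point lands on target
    print('t',o['time_s'],'grasp',g.round(1),'mixer',(RM.T@(g[:2]-O)).round(1),'ori',o['orientation'].round(4),'gap',round(o['finger_gap']*91,1),'F',o['ft_force'].round(1))
    D=T.from_euler('xyz',[np.pi,0,yaw]); tgt=np.array([x,y,z])-D.apply([0,0,172])
    print('shift(current axes)',R.inv().apply(tgt-o['ee_pos']).round(1),'(final axes)',D.inv().apply(tgt-o['ee_pos']).round(1),'turn',np.degrees((R.inv()*D).as_rotvec()).round(2))
E
python3 - <<'E'
from h import *
go(*mix(0,0),82,YAW+np.pi/2)
E
```

```text
t 2.6 grasp [441.1 -15.4 162.6] mixer [-1.1 -0.3] ori [-3.1412e+00 -1.0000e-04  1.6713e+00] gap 90.8 F [ 0.3 -0.1  0.1]
shift(current axes) [ 0.3  1.1 80.6] (final axes) [ 0.3  1.1 80.6] turn [-0.02 -0.   -0.09]
```

>>> {"api": "send_rows", "payload": {"increments": [[120, [0, 0.001, 0.025], [0, 0, 0]], [120, [0, 0, 0.025], [0, 0, 0]], [120, [0, 0, 0.016], [0, 0, 0]], [120, [0, 0, 0.01], [0, 0, 0]], [120, [0, 0, 0], [0, 0, 0]], [120, [0, 0, 0], [0, 0, 0]]], "newtons": 10}}

```text
time_s: 3.1
ee_pos: [442.4, -15.3, 258.8]
orientation: [-3.141, -0.0, 1.677]
ft_force: [-0.1, -0.0, -0.7]
finger_gap: 0.591
```

>>> {"api": "send_rows", "payload": {"increments": [[255, [0, 0, 0], [0, 0, 0]], [255, [0, 0, 0], [0, 0, 0]], [255, [0, 0, 0], [0, 0, 0]], [255, [0, 0, 0], [0, 0, 0]], [255, [0, 0, 0], [0, 0, 0]], [255, [0, 0, 0], [0, 0, 0]]]}}

```text
time_s: 3.6
ee_pos: [441.8, -15.5, 258.9]
orientation: [-3.14, 0.0, 1.677]
ft_force: [-6.8, -5.4, 8.8]
finger_gap: 0.261
```

```bash
python3 - <<'E'
from h import *
go(*mix(0,0),86,YAW+np.pi/2)
p,d,i=cam('scene'); save('s1',cv2.resize(p[140:300,200:440],None,fx=3,fy=3))
a0=.343
last=(0,16)
for th in np.linspace(.175,1.75,10):
    a=a0+th; q=(45-48*np.cos(a),48*np.sin(a)); print(round(q[0]-last[0],1),round(-(q[1]-last[1]),1),end='; '); last=q
E
```

```text
t 3.6 grasp [441.6 -15.6  86.9] mixer [-0.7 -0.5] ori [-3.1400e+00  2.0000e-04  1.6772e+00] gap 23.8 F [-6.8 -5.4  8.8]
shift(current axes) [0.4 0.4 0.9] (final axes) [0.4 0.4 0.9] turn [-0.09  0.01  0.25]
3.3 -7.8; 4.8 -6.9; 5.9 -6.0; 6.9 -4.8; 7.6 -3.6; 8.1 -2.2; 8.4 -0.8; 8.4 0.7; 8.1 2.2; 7.6 3.5;
```

View pics/s1.png

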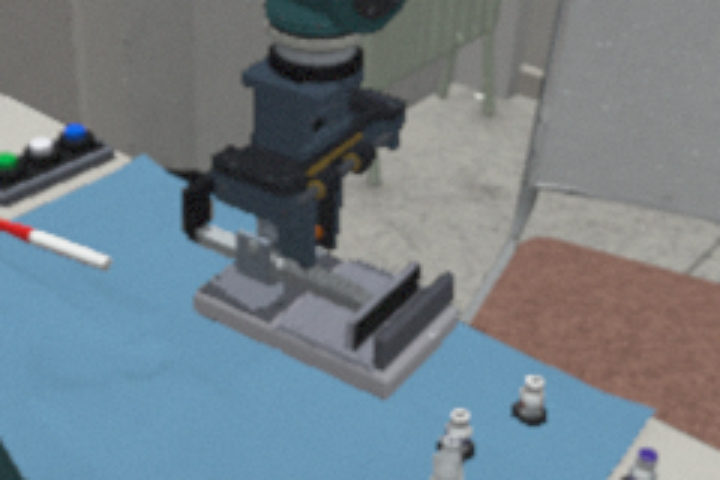

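The gripper is on the orange knob at (318,235) with an opening of 23.8 mm, so I'll swing it over.

>>> {"api": "send_rows", "payload": {"increments": [[255, [0.0033, 0, -0.0078], [0, 0, 0]], [255, [0.0048, 0, -0.0069], [0, 0, 0]], [255, [0.0059, 0, -0.006], [0, 0, 0]], [255, [0.0069, 0, -0.0048], [0, 0, 0]], [255, [0.0076, 0, -0.0036], [0, 0, 0]], [255, [0.0081, 0, -0.0022], [0, 0, 0]], [255, [0.0084, 0, -0.0008], [0, 0, 0]], [255, [0.0084, 0, 0.0007], [0, 0, 0]], [255, [0.0081, 0, 0.0022], [0, 0, 0]], [255, [0.005, 0, 0.002], [0, 0, 0]]]}}

```text
time_s: 4.48
ee_pos: [434.8, 51.8, 286.3]
orientation: [-3.141, 0.0, 1.678]
ft_force: [-4.3, -2.3, -1.4]
finger_gap: 0.26
```

```bash
python3 - <<'E'
from h import *
go(*mix(0,69),130,YAW+np.pi/2)
p,d,i=cam('scene'); save('s2',cv2.resize(p[140:300,200:440],None,fx=3,fy=3))
E
```

```text
t 4.4833 grasp [434.7  51.8 114.3] mixer [-0.7 67.2] ori [-3.1411e+00  1.0000e-04  1.6776e+00] gap 23.7 F [-4.3 -2.3 -1.4]
shift(current axes) [  1.8   0.6 -15.7] (final axes) [  1.8   0.6 -15.7] turn [-0.03  0.01  0.27]
```

View pics/s2.png

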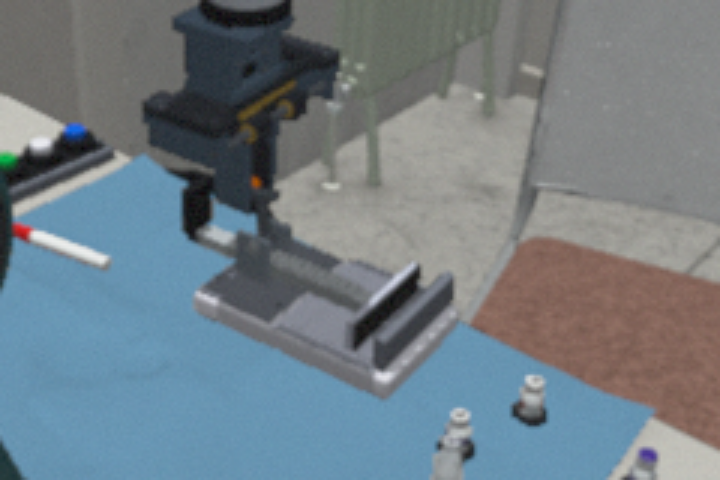

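The pawl is over, with the knob at (257,182). Release, rise, then rotate to the grip.

>>> {"api": "send_rows", "payload": {"increments": [[154, [0, 0, 0], [0, 0, 0]], [154, [0, 0, 0], [0, 0, 0]], [154, [0, 0, 0], [0, 0, 0]], [154, [0, 0, -0.005], [0, 0, 0]], [154, [0, 0, -0.02], [0, 0, 0]], [154, [0, 0, -0.03], [0, 0, 0]], [154, [0.02, 0, -0.015], [0, 0, 0]], [154, [0.02, 0, 0], [0, 0, 0]], [154, [0.0147, 0.0006, 0], [0, 0, 0]], [154, [0, 0, 0], [0, 0, 5.9]]]}}

```text
time_s: 5.37
ee_pos: [430.1, 106.7, 357.0]
orientation: [3.14, -0.001, 1.576]
ft_force: [0.8, -0.6, -0.9]
finger_gap: 0.396
```

>>> {"api": "send_rows", "payload": {"increments": [[154, [0, 0, 0], [0, 0, 7]], [154, [0, 0, 0], [0, 0, 7]], [154, [0, 0, 0], [0, 0, 7]], [154, [0, 0, 0], [0, 0, 7]], [154, [0, 0, 0], [0, 0, 7]], [154, [0, 0, 0], [0, 0, 7]], [154, [0, 0, 0], [0, 0, 7]], [154, [0, 0, 0], [0, 0, 7]], [154, [0, 0, 0], [0, 0, 7]], [154, [0, 0, 0], [0, 0, 7]]]}}

```text
time_s: 6.2
ee_pos: [430.3, 105.1, 356.5]
orientation: [3.141, -0.001, 0.346]
ft_force: [0.7, 0.1, -0.6]
finger_gap: 0.398
```

>>> {"api": "send_rows", "payload": {"increments": [[154, [0, 0, 0], [0, 0, 7]], [154, [0, 0, 0], [0, 0, 7]], [154, [0, 0, 0], [0, 0, 0.4]], [154, [0, 0, 0], [0, 0, 0]]]}}

```text
time_s: 6.53
ee_pos: [430.2, 105.1, 356.4]
orientation: [-3.142, -0.001, 0.104]
ft_force: [0.5, 0.2, 0.5]
finger_gap: 0.396
```

```bash
python3 - <<'E'
from h import *
go(*mix(0,122),79,YAW)
p,d,i=cam('top'); save('t2',cv2.resize(p[160:250,240:370],None,fx=5,fy=5,interpolation=cv2.INTER_CUBIC))
p,d,i=cam('scene'); save('s3',cv2.resize(p[140:300,200:440],None,fx=3,fy=3))
E
```

```text
t 6.5333 grasp [430.3 105.1 184.4] mixer [  0.4 120.7] ori [-3.1416e+00 -7.0000e-04  1.0370e-01] gap 36.0 F [0.5 0.2 0.5]
shift(current axes) [ -0.4  -1.3 105.4] (final axes) [ -0.3  -1.3 105.4] turn [-0.   -0.04  0.1 ]
```

View pics/s3.png

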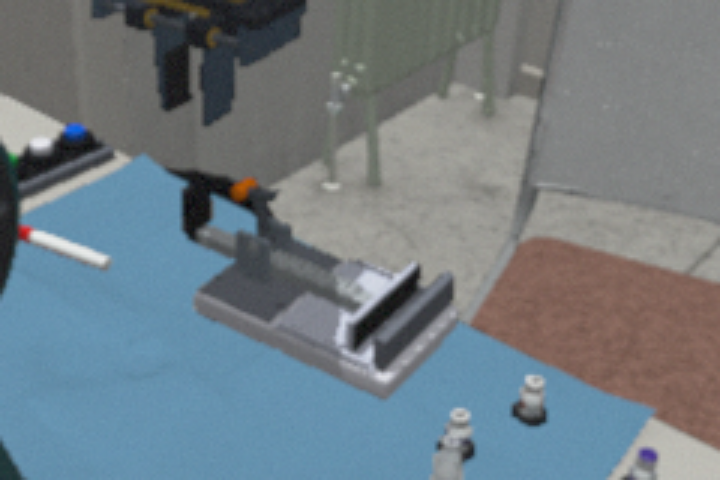

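The pawl stays back by itself, with its knob at (245,188). Descend on the grip.

>>> {"api": "send_rows", "payload": {"increments": [[154, [0, -0.001, 0.03], [0, 0, 0]], [154, [0, 0, 0.03], [0, 0, 0]], [154, [0, 0, 0.025], [0, 0, 0]], [154, [0, 0, 0.02], [0, 0, 0]], [154, [0, 0, 0], [0, 0, 0]], [255, [0, 0, 0], [0, 0, 0]], [255, [0, 0, 0], [0, 0, 0]], [255, [0, 0, 0], [0, 0, 0]], [255, [0, 0, 0], [0, 0, 0]], [255, [0, 0, 0], [0, 0, 0]]], "newtons": 30}}

```text
time_s: 7.47
ee_pos: [430.4, 106.3, 252.1]
orientation: [-3.141, -0.002, 0.101]
ft_force: [-0.3, -0.1, 8.5]
finger_gap: 0.129
```

>>> {"api": "send_rows", "payload": {"increments": [[255, [0, -0.005, 0], [0, 0, 0]], [255, [0, -0.01, 0], [0, 0, 0]], [255, [0, -0.01, 0], [0, 0, 0]], [255, [0, -0.01, 0], [0, 0, 0]], [255, [0, -0.01, 0], [0, 0, 0]], [255, [0, -0.01, 0], [0, 0, 0]], [255, [0, -0.007, 0], [0, 0, 0]], [255, [0, -0.004, 0], [0, 0, 0]], [255, [0, 0, 0], [0, 0, 0]]]}}

```text
time_s: 8.22
ee_pos: [423.8, 172.7, 252.0]
orientation: [-3.141, -0.002, 0.101]
ft_force: [-1.2, 1.9, 9.9]
finger_gap: 0.132
```

```bash
python3 - <<'E'
from h import *
go(*mix(0,190),79,YAW)
E
```

```text
t 8.2167 grasp [424.1 172.8  80. ] mixer [  1.1 188.7] ori [-3.1411e+00 -1.9000e-03  1.0140e-01] gap 12.0 F [-1.2  1.9  9.9]
shift(current axes) [-0.8 -1.4  1. ] (final axes) [-0.8 -1.4  1. ] turn [-0.03 -0.11 -0.03]
```

>>> {"api": "send_rows", "payload": {"increments": [[255, [0, -0.002, 0], [0, 0, 0]], [255, [0, -0.002, 0], [0, 0, 0]], [255, [0, -0.001, 0], [0, 0, 0]], [255, [0, 0, 0], [0, 0, 0]], [255, [0, 0, 0], [0, 0, 0]]]}}

```text
time_s: 8.63
ee_pos: [423.6, 174.7, 251.7]
orientation: [3.137, -0.001, 0.104]
ft_force: [13.3, -58.9, 12.8]
finger_gap: 0.13
```

```bash
python3 - <<'E'
from h import *
go(*mix(0,190),79,YAW)
E
```

```text
t 8.6333 grasp [423.8 173.9  79.7] mixer [  0.9 189.8] ori [ 3.1367e+00 -8.0000e-04  1.0380e-01] gap 11.8 F [ 13.3 -58.9  12.8]
shift(current axes) [-0.8  0.6  0.7] (final axes) [-0.8  0.7  0.7] turn [ 0.28 -0.05  0.1 ]
```

>>> {"api": "send_rows", "payload": {"increments": [[255, [0, 0.003, 0], [0, 0, 0]], [154, [0, 0, 0], [0, 0, 0]], [154, [0, 0, 0], [0, 0, 0]], [154, [0, 0, 0], [0, 0, 0]], [154, [0, 0, -0.01], [0, 0, 0]], [154, [0, 0, -0.03], [0, 0, 0]], [154, [0, 0, -0.04], [0, 0, 0]], [154, [0, 0.02, -0.01], [0, 0, 0]], [154, [0, 0.03, 0], [0, 0, 0]], [154, [0, 0.03, 0], [0, 0, 0]]], "newtons": 15}}

```text
time_s: 9.47
ee_pos: [431.2, 94.0, 342.8]
orientation: [-3.141, -0.003, 0.103]
ft_force: [0.5, 0.8, -0.8]
finger_gap: 0.395
```

```bash
cat >> h.py <<'E'
def vials():
    p,d,i=cam('top'); P=pts(p,d,i); z=P[...,2]
    m=((z>30)&(z<75)&(P[...,1]>-370)&(P[...,1]<180)&(P[...,0]>300)&(P[...,0]<520)).astype(np.uint8)
    n,l,s,c=cv2.connectedComponentsWithStats(m)
    for k in range(1,n):
        if 12<s[k,4]<90: print('blob',s[k].tolist(),np.median(P[l==k],0).round(1),'top40',plane(*c[k],40,p,i).round(1),'mixer',(RM.T@(plane(*c[k],40,p,i)[:2]-O)).round(1))
    return p,P
E
python3 - <<'E'
from h import *
go(459.3,-230.2,100,YAW)
p,P=vials()
L=(P[...,:2]-O)@RM;z=P[...,2]
q=(z>56)&(z<66)&(L[...,1]>-96)&(L[...,1]<20)&(abs(L[...,0])>12)&(abs(L[...,0])<54); print('jaw y',np.percentile(L[q][:,1],[3,50,97]))
q=(z>85)&(z<100)&(L[...,1]>150)&(abs(L[...,0])<20); print('grip',np.median(L[q],0))
q=(z>100)&(z<125)&(abs(L[...,1]-69)<30)&(abs(L[...,0])<20); print('knob',np.median(L[q],0),np.median(z[q]))
E
```

```text
t 9.4667 grasp [431.7  94.1 170.8] mixer [  0.7 109.6] ori [-3.1414e+00 -3.0000e-03  1.0310e-01] gap 35.9 F [ 0.5  0.8 -0.8]
shift(current axes) [ -5.7 325.4  70.8] (final axes) [ -5.1 325.4  70.8] turn [-0.01 -0.17  0.07]
blob [300, 183, 5, 9, 20] [487.9  -6.4  32.1] top40 [485.8  -6.   40. ] mixer [44.3  4.5]
blob [386, 196, 7, 6, 29] [ 459.6 -230.2   38.6] top40 [ 459.3 -229.9   40. ] mixer [  -4.9 -215.5]
blob [426, 203, 7, 7, 35] [ 441.9 -332.2   39.9] top40 [ 441.5 -331.9   40. ] mixer [ -33.  -315.2]
blob [378, 223, 7, 6, 34] [ 387.1 -208.8   38.6] top40 [ 387.6 -209.    40. ] mixer [ -74.1 -187.4]
blob [387, 241, 8, 8, 48] [ 339.  -229.4   47.5] top40 [ 340.4 -232.    40. ] mixer [-123.4 -205.5]
jaw y [-15.10017767 -10.38450336  -5.47967771]
grip [  0.94432629 664.1812349 ]
knob [nan nan] nan
  return _methods._mean(a, axis=axis, dtype=dtype,
  ret = um.true_divide(
  ret = ret.dtype.type(ret / rcount)
```

The jaw is fully out, with its face at mixer y = -15. Now vial A.

>>> {"api": "send_rows", "payload": {"increments": [[154, [-0.0006, 0.0325, 0], [0, 0, 0]], [154, [-0.0006, 0.0325, 0], [0, 0, 0]], [154, [-0.0006, 0.0325, 0], [0, 0, 0]], [154, [-0.0006, 0.0325, 0], [0, 0, 0]], [154, [-0.0006, 0.0325, 0], [0, 0, 0]], [154, [-0.0006, 0.0325, 0], [0, 0, 0]], [154, [-0.0006, 0.0325, 0], [0, 0, 0]], [154, [-0.0006, 0.0325, 0.01], [0, 0, 0]], [154, [-0.0006, 0.0325, 0.03], [0, 0, 0]], [154, [0, 0.0325, 0.03], [0, 0, 0]]]}}

```text
time_s: 10.35
ee_pos: [458.5, -227.5, 275.2]
orientation: [3.14, -0.003, 0.101]
ft_force: [1.2, 0.3, -0.4]
finger_gap: 0.402
```

```bash
python3 - <<'E'
from h import *
go(459.3,-230,31,YAW)
E
```

```text
t 10.35 grasp [ 459.  -227.8  103.2] mixer [  -4.9 -213.4] ori [ 3.1397e+00 -2.8000e-03  1.0090e-01] gap 36.6 F [ 1.2  0.3 -0.4]
shift(current axes) [ 0.3  2.4 72.2] (final axes) [ 0.5  2.6 72.2] turn [ 0.11 -0.16 -0.06]
```

>>> {"api": "send_rows", "payload": {"increments": [[154, [0.0003, 0.001, 0], [0, 0.16, 0]], [154, [0, 0, 0.025], [0, 0, 0]], [154, [0, 0, 0.025], [0, 0, 0]], [154, [0, 0, 0.015], [0, 0, 0]], [154, [0, 0, 0.007], [0, 0, 0]], [255, [0, 0, 0], [0, 0, 0]], [255, [0, 0, 0], [0, 0, 0]], [255, [0, 0, 0], [0, 0, 0]], [255, [0, 0, 0], [0, 0, 0]], [255, [0, 0, 0], [0, 0, 0]]]}}

```text
time_s: 11.18
ee_pos: [459.3, -226.9, 203.6]
orientation: [3.141, -0.004, 0.101]
ft_force: [-0.3, 2.2, 8.7]
finger_gap: 0.194
```

```bash
python3 - <<'E'
from h import *
go(*mix(35,-58),130,YAW)
E
```

```text
t 11.1833 grasp [ 460.  -227.    31.6] mixer [  -3.8 -212.7] ori [ 3.1407 -0.0044  0.1008] gap 17.7 F [-0.3  2.2  8.7]
shift(current axes) [  39.8 -154.5  -98.3] (final axes) [  39.6 -154.5  -98.4] turn [ 0.05 -0.25 -0.07]
```

>>> {"api": "send_rows", "payload": {"increments": [[255, [0, 0, -0.01], [0, -0.25, 0]], [255, [0, 0, -0.028], [0, 0, 0]], [255, [0, 0, -0.03], [0, 0, 0]], [255, [0, 0, -0.03], [0, 0, 0]], [255, [0.008, -0.03, 0], [0, 0, 0]], [255, [0.008, -0.03, 0], [0, 0, 0]], [255, [0.008, -0.03, 0], [0, 0, 0]], [255, [0.008, -0.03, 0], [0, 0, 0]], [255, [0.008, -0.025, 0], [0, 0, 0]], [255, [0, -0.01, 0], [0, 0, 0]]]}}

```text
time_s: 12.02
ee_pos: [483.5, -66.1, 301.5]
orientation: [3.141, 0.001, 0.102]
ft_force: [-0.0, -0.5, -1.0]
finger_gap: 0.193
```

```bash
python3 - <<'E'
from h import *
go(*mix(35,-58),63.5,YAW)
E
```

```text
t 12.0167 grasp [483.4 -66.2 129.5] mixer [ 35.8 -55.1] ori [3.1413e+00 6.0000e-04 1.0240e-01] gap 17.5 F [-0.  -0.5 -1. ]
shift(current axes) [-0.8  2.9 66. ] (final axes) [-0.9  2.9 66. ] turn [0.01 0.03 0.02]
```

>>> {"api": "send_rows", "payload": {"increments": [[255, [-0.0008, 0.002, 0.02], [0, 0, 0]], [255, [0, 0, 0.025], [0, 0, 0]], [255, [0, 0, 0.015], [0, 0, 0]], [255, [0, 0, 0.005], [0, 0, 0]], [255, [0, 0, 0.002], [0, 0, 0]], [255, [0, 0, 0.001], [0, 0, 0]], [255, [0, 0, 0], [0, 0, 0]]]}}

```text
time_s: 12.6
ee_pos: [482.3, -70.9, 233.4]
orientation: [-3.141, 0.002, 0.101]
ft_force: [-0.4, -1.0, -0.5]
finger_gap: 0.191
```

```bash
python3 - <<'E'
from h import *
go(*mix(35,-58),63.5,YAW)
E
```

```text
t 12.6 grasp [482.  -70.9  61.4] mixer [ 33.9 -59.6] ori [-3.1415e+00  2.1000e-03  1.0050e-01] gap 17.4 F [-0.4 -1.  -0.5]
shift(current axes) [ 0.8 -1.6 -2.1] (final axes) [ 0.8 -1.6 -2.1] turn [-0.01  0.12 -0.08]
```

>>> {"api": "send_rows", "payload": {"increments": [[255, [0, 0, 0.001], [0, 0, 0]], [255, [0, 0, 0], [0, 0, 0]]]}}

```text
time_s: 12.77
ee_pos: [482.7, -70.9, 232.8]
orientation: [3.141, 0.001, 0.101]
ft_force: [-4.1, 1.7, 11.6]
finger_gap: 0.194
```

>>> {"api": "send_rows", "payload": {"increments": [[154, [0, 0, 0], [0, 0, 0]], [154, [0, 0, 0], [0, 0, 0]], [154, [0, 0, 0], [0, 0, 0]], [154, [0, 0, -0.01], [0, 0, 0]], [154, [0, 0, -0.03], [0, 0, 0]], [154, [0, 0, -0.03], [0, 0, 0]], [154, [-0.02, 0.03, 0], [0, 0, 0]], [154, [-0.02, 0.03, 0], [0, 0, 0]], [154, [-0.02, 0.03, 0], [0, 0, 0]], [154, [-0.02, 0.03, 0], [0, 0, 0]]]}}

```text
time_s: 13.6
ee_pos: [414.1, -199.1, 302.6]
orientation: [3.141, 0.001, 0.102]
ft_force: [1.7, 0.2, -0.6]
finger_gap: 0.397
```

```bash
python3 - <<'E'
from h import *
vials()
go(387.5,-209,31,YAW)
E
```

```text
t 13.65 grasp [ 412.  -203.   130.5] mixer [ -49.2 -183.9] ori [3.1404e+00 1.3000e-03 9.9800e-02] gap 36.1 F [-0.1 -0.   0.3]
shift(current axes) [-25.1   3.6  99.5] (final axes) [-25.2   3.7  99.5] turn [ 0.07  0.07 -0.13]
```

```bash
python3 - <<'E'
from h import *
p,d,i=cam('scene'); q,_,_=cam('top'); save('st4',np.hstack([cv2.resize(p[180:330,220:450],None,fx=2,fy=2),cv2.resize(q[160:260,260:450],None,fx=1.7,fy=3)]))
E
```

```text
(no output)
```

View pics/st4.png

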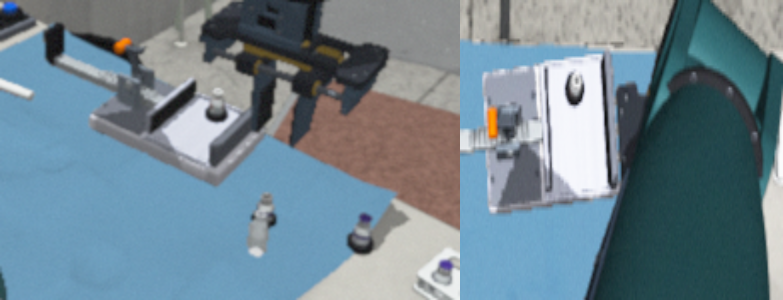

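Vial A stands on the bed at (217,103). B is unmoved at (265,207). The purple-lidded vial C is now at scene px (401,296) instead of (414,298), so it was knocked aside. I'll remeasure it from the scene camera.

```bash
cat >> h.py <<'E'
def scene_vials():
    p,d,i=cam('scene'); P=pts(p,d,i); hsv=cv2.cvtColor(p,cv2.COLOR_RGB2HSV)
    def rep(name,m,z):
        n,l,s,c=cv2.connectedComponentsWithStats(m.astype(np.uint8))
        for k in range(1,n):
            if s[k,4]>8: print(name,s[k].tolist(),np.median(P[l==k],0).round(1),'plane',plane(*c[k],z,p,i).round(1))
    w=np.zeros(p.shape[:2],bool); w[255:320,330:430]=1
    rep('high',w&(P[...,2]>25)&(P[...,2]<60),33)
    rep('lid',w&(hsv[...,0]>120)&(hsv[...,0]<150)&(hsv[...,1]>90)&(P[...,2]>34),40)
    return p,P
E
python3 - <<'E'
from h import *
scene_vials()
a=np.load('scene0.npz')
def cam(n): return a['p'],a['d'],robot.camera_info('scene')
import h; h.cam=cam; print('before'); h.scene_vials()
E
```

```text
high [330, 255, 11, 11, 60] [ 418.1 -133.2   28.3] plane [ 418.4 -135.1   33. ]
high [344, 276, 13, 26, 184] [ 337.3 -232.2   38.7] plane [ 356.4 -225.6   33. ]
high [397, 286, 9, 11, 74] [ 423.6 -311.8   37. ] plane [ 427.4 -310.8   33. ]
lid [400, 287, 5, 4, 14] [ 426.3 -311.9   42.4] plane [ 429.5 -310.9   40. ]
before
high [330, 255, 10, 11, 60] [ 418.9 -133.    28.2] plane [ 418.7 -135.1   33. ]
high [373, 265, 8, 9, 56] [ 453.6 -234.    34.9] plane [ 456.4 -233.3   33. ]
high [348, 276, 9, 11, 64] [ 382.8 -214.2   33.8] plane [ 383.  -213.7   33. ]
high [344, 286, 10, 16, 115] [ 334.3 -236.8   41.7] plane [ 342.4 -231.8   33. ]
high [410, 289, 9, 11, 76] [ 435.5 -336.6   35. ] plane [ 439.2 -335.5   33. ]
lid [413, 290, 6, 4, 18] [ 439.8 -337.1   42.5] plane [ 441.3 -336.3   40. ]
```

>>> {"api": "send_rows", "payload": {"increments": [[154, [-0.0125, 0.002, 0], [0, 0, 0]], [154, [-0.0125, 0, 0.0], [0, 0, 0]], [154, [0, 0, 0.03], [0, 0, 0]], [154, [0, 0, 0.03], [0, 0, 0]], [154, [0, 0, 0.025], [0, 0, 0]], [154, [0, 0, 0.014], [0, 0, 0]], [154, [0, 0, 0], [0, 0, 0]]]}}

```text
time_s: 14.38
ee_pos: [389.1, -201.6, 200.9]
orientation: [-3.14, 0.005, 0.102]
ft_force: [-0.7, -0.5, 0.6]
finger_gap: 0.393
```

>>> {"api": "send_rows", "payload": {"increments": [[255, [0, 0, 0], [0, 0, 0]], [255, [0, 0, 0], [0, 0, 0]], [255, [0, 0, 0], [0, 0, 0]], [255, [0, 0, 0], [0, 0, 0]], [255, [0, 0, 0], [0, 0, 0]]]}}

```text
time_s: 14.8
ee_pos: [390.0, -202.4, 202.8]
orientation: [3.141, 0.001, 0.101]
ft_force: [0.3, -0.3, 0.2]
finger_gap: 0.197
```

```bash
python3 - <<'E'
from h import *
go(*mix(-35,-58),130,YAW)
E
```

```text
t 14.8 grasp [ 389.8 -202.4   30.8] mixer [ -71.2 -181.1] ori [3.1414e+00 1.3000e-03 1.0110e-01] gap 18.0 F [ 0.3 -0.3  0.2]
shift(current axes) [  35.7 -123.1  -99.3] (final axes) [  36.  -123.1  -99.2] turn [ 0.01  0.07 -0.05]
```

>>> {"api": "send_rows", "payload": {"increments": [[255, [0, 0, -0.01], [0, 0, 0]], [255, [0, 0, -0.03], [0, 0, 0]], [255, [0, 0, -0.03], [0, 0, 0]], [255, [0, 0, -0.03], [0, 0, 0]], [255, [0.008, -0.025, 0], [0, 0, 0]], [255, [0.01, -0.03, 0], [0, 0, 0]], [255, [0.01, -0.03, 0], [0, 0, 0]], [255, [0.007, -0.025, 0], [0, 0, 0]], [255, [0, -0.01, 0], [0, 0, 0]], [255, [0, 0, 0], [0, 0, 0]]]}}

```text
time_s: 15.63
ee_pos: [412.7, -78.1, 303.0]
orientation: [-3.142, 0.001, 0.103]
ft_force: [-0.1, 0.6, -0.6]
finger_gap: 0.195
```

```bash
python3 - <<'E'
from h import *
go(*mix(-35,-58),61.5,YAW)
E
```

```text
t 15.6333 grasp [412.5 -78.1 131. ] mixer [-36.  -59.8] ori [-3.1416e+00  1.5000e-03  1.0340e-01] gap 17.7 F [-0.1  0.6 -0.6]
shift(current axes) [ 0.9 -1.8 69.5] (final axes) [ 0.8 -1.8 69.5] turn [-0.    0.08  0.08]
```

>>> {"api": "send_rows", "payload": {"increments": [[255, [0.0008, -0.002, 0.02], [0, 0, 0]], [255, [0, 0, 0.025], [0, 0, 0]], [255, [0, 0, 0.015], [0, 0, 0]], [255, [0, 0, 0.006], [0, 0, 0]], [255, [0, 0, 0.003], [0, 0, 0]], [255, [0, 0, 0.001], [0, 0, 0]], [255, [0, 0, 0], [0, 0, 0]]]}}

```text
time_s: 16.22
ee_pos: [413.7, -78.1, 233.1]
orientation: [3.141, 0.001, 0.1]
ft_force: [-0.3, -0.7, -1.1]
finger_gap: 0.197
```

>>> {"api": "send_rows", "payload": {"increments": [[255, [0, 0, 0.001], [0, 0, 0]], [255, [0, 0, 0], [0, 0, 0]], [154, [0, 0, 0], [0, 0, 0]], [154, [0, 0, 0], [0, 0, 0]], [154, [0, 0, 0], [0, 0, 0]], [154, [0, 0, -0.01], [0, 0, 0]], [154, [0, 0, -0.03], [0, 0, 0]], [154, [0, 0, -0.03], [0, 0, 0]], [154, [0, 0.02, 0], [0, 0, 0]], [154, [0, 0.03, 0], [0, 0, 0]]]}}

```text
time_s: 17.05
ee_pos: [419.0, -126.9, 304.0]
orientation: [3.14, -0.002, 0.103]
ft_force: [0.1, -0.8, -0.2]
finger_gap: 0.398
```

```bash
python3 - <<'E'
from h import *
scene_vials()
go(430,-306.5,31,YAW)
E
```

```text
high [330, 255, 10, 10, 57] [ 420.3 -132.9   27.8] plane [ 419.4 -134.6   33. ]
high [344, 286, 10, 16, 117] [ 333.9 -236.8   41.9] plane [ 342.1 -232.    33. ]
high [397, 286, 9, 12, 76] [ 423.6 -311.6   36. ] plane [ 426.9 -310.8   33. ]
lid [400, 287, 6, 4, 17] [ 426.8 -311.6   42.9] plane [ 429.1 -311.1   40. ]
t 17.1 grasp [ 420.3 -131.3  131.8] mixer [ -33.6 -113.5] ori [ 3.1391e+00 -2.4000e-03  1.0230e-01] gap 36.2 F [1.2 0.1 0.9]
shift(current axes) [ -8.1 175.4 101.2] (final axes) [ -7.8 175.7 100.8] turn [ 0.14 -0.14  0.02]
```

>>> {"api": "send_rows", "payload": {"increments": [[154, [-0.001, 0.03, 0], [0, 0, 0]], [154, [-0.002, 0.03, 0], [0, 0, 0]], [154, [-0.002, 0.03, 0], [0, 0, 0]], [154, [-0.002, 0.03, 0], [0, 0, 0]], [154, [-0.001, 0.03, 0], [0, 0, 0]], [154, [0, 0.023, 0], [0, 0, 0]], [154, [0, 0, 0.02], [0, 0, 0]], [154, [0, 0, 0.03], [0, 0, 0]]]}}

```text
time_s: 17.77
ee_pos: [428.9, -302.3, 253.8]
orientation: [3.138, -0.003, 0.099]
ft_force: [1.2, -0.8, -0.8]
finger_gap: 0.395
```

```bash
python3 - <<'E'
from h import *
go(430,-305.5,31,YAW)
E
```

```text
t 17.7667 grasp [ 429.4 -302.9   81.8] mixer [ -42.  -285.1] ori [ 3.1377e+00 -2.5000e-03  9.9000e-02] gap 36.0 F [ 1.2 -0.8 -0.8]
shift(current axes) [ 0.6  3.1 50.8] (final axes) [ 0.7  3.3 50.8] turn [ 0.22 -0.14 -0.17]
```

>>> {"api": "send_rows", "payload": {"increments": [[154, [0.0006, 0.001, 0.02], [0.1, 0, 0]], [154, [0, 0, 0.02], [0, 0, 0]], [154, [0, 0, 0.011], [0, 0, 0]], [154, [0, 0, 0], [0, 0, 0]], [255, [0, 0, 0], [0, 0, 0]], [255, [0, 0, 0], [0, 0, 0]], [255, [0, 0, 0], [0, 0, 0]], [255, [0, 0, 0], [0, 0, 0]], [255, [0, 0, 0], [0, 0, 0]]]}}

```text
time_s: 18.52
ee_pos: [428.9, -301.3, 201.1]
orientation: [-3.14, 0.001, 0.101]
ft_force: [-0.4, 1.7, 8.0]
finger_gap: 0.194
```

```bash
python3 - <<'E'
from h import *
go(*mix(0,-58),130,YAW)
E
```

```text
t 18.5167 grasp [ 428.7 -301.1   29.1] mixer [ -42.6 -283.2] ori [-3.1403e+00  1.0000e-03  1.0080e-01] gap 17.6 F [-0.4  1.7  8. ]
shift(current axes) [  42.  -225.6 -100.7] (final axes) [  42.4 -225.4 -100.9] turn [-0.07  0.06 -0.07]
```

>>> {"api": "send_rows", "payload": {"increments": [[255, [0, 0, -0.01], [0, 0, 0]], [255, [0, 0, -0.03], [0, 0, 0]], [255, [0, 0, -0.03], [0, 0, 0]], [255, [0, 0, -0.03], [0, 0, 0]], [255, [0.008, -0.03, 0], [0, 0, 0]], [255, [0.008, -0.03, 0], [0, 0, 0]], [255, [0.008, -0.03, 0], [0, 0, 0]], [255, [0.008, -0.03, 0], [0, 0, 0]], [255, [0.008, -0.03, 0], [0, 0, 0]], [255, [0.002, -0.03, 0], [0, 0, 0]]]}}

```text
time_s: 19.35
ee_pos: [452.9, -116.5, 301.6]
orientation: [-3.14, 0.001, 0.101]
ft_force: [0.7, -0.3, -1.0]
finger_gap: 0.2
```

>>> {"api": "send_rows", "payload": {"increments": [[255, [0, -0.03, 0], [0, 0, 0]], [255, [0, -0.015, 0], [0, 0, 0]], [255, [0, 0, 0], [0, 0, 0]]]}}

```text
time_s: 19.6
ee_pos: [447.3, -70.9, 301.2]
orientation: [-3.139, 0.002, 0.103]
ft_force: [-0.5, -1.1, -1.3]
finger_gap: 0.194
```

```bash
python3 - <<'E'
from h import *
go(*mix(0,-58),60,YAW)
p,d,i=cam('scene'); save('s5',cv2.resize(p[180:290,240:390],None,fx=4,fy=4))
E
```

```text
t 19.6 grasp [446.9 -70.6 129.2] mixer [ -1.  -55.8] ori [-3.1395e+00  2.0000e-03  1.0320e-01] gap 17.7 F [-0.5 -1.1 -1.3]
shift(current axes) [ 0.8  2.  69.2] (final axes) [ 0.7  1.9 69.2] turn [-0.12  0.11  0.07]
```

View pics/s5.png

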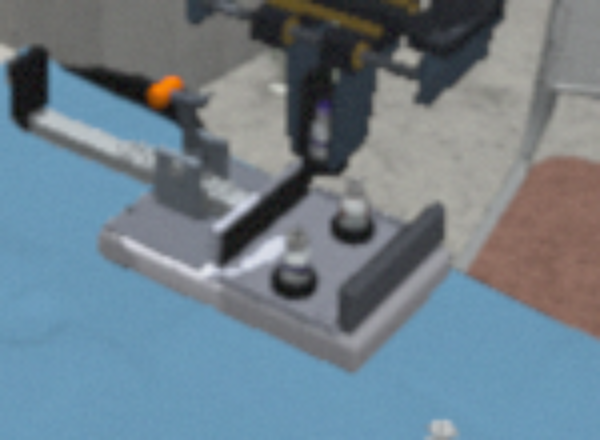

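A stands at (352,215) and B at (295,262). The held vial goes between them.

>>> {"api": "send_rows", "payload": {"increments": [[255, [0.0008, 0.001, 0.02], [0, 0, 0]], [255, [0, 0, 0.025], [0, 0, 0]], [255, [0, 0, 0.014], [0, 0, 0]], [255, [0, 0, 0.006], [0, 0, 0]], [255, [0, 0, 0.003], [0, 0, 0]], [255, [0, 0, 0.001], [0, 0, 0]], [255, [0, 0, 0.001], [0, 0, 0]], [255, [0, 0, 0], [0, 0, 0]]]}}

```text
time_s: 20.32
ee_pos: [449.1, -74.2, 231.5]
orientation: [-3.14, 0.0, 0.101]
ft_force: [0.6, -0.2, -1.3]
finger_gap: 0.197
```

```bash
python3 - <<'E'
from h import *
go(*mix(0,-58),60,YAW)
E
```

```text
t 20.3167 grasp [449.  -74.   59.5] mixer [  0.7 -59.4] ori [-3.1402e+00  5.0000e-04  1.0060e-01] gap 17.9 F [ 0.6 -0.2 -1.3]
shift(current axes) [-0.8 -1.6 -0.5] (final axes) [-0.8 -1.6 -0.5] turn [-0.08  0.03 -0.08]
```

>>> {"api": "send_rows", "payload": {"increments": [[255, [0, 0, 0.001], [0, 0, 0]], [154, [0, 0, 0], [0, 0, 0]], [154, [0, 0, 0], [0, 0, 0]], [154, [0, 0, 0], [0, 0, 0]], [154, [0, 0, -0.01], [0, 0, 0]], [154, [0, 0, -0.03], [0, 0, 0]], [154, [0, 0, -0.04], [0, 0, 0]], [154, [0, 0, -0.03], [0, 0, 0]], [154, [0, -0.03, 0], [0, 0, 0]], [154, [0, -0.03, 0], [0, 0, 0]]]}}

```text
time_s: 21.15
ee_pos: [443.3, -14.5, 342.7]
orientation: [-3.141, -0.003, 0.098]
ft_force: [0.5, -0.7, -0.9]
finger_gap: 0.397
```

>>> {"api": "send_rows", "payload": {"increments": [[154, [0, -0.03, 0], [0, 0, 0]], [154, [0, -0.03, 0], [0, 0, 0]], [154, [0, -0.03, 0], [0, 0, 0]], [154, [0, -0.03, 0], [0, 0, 0]], [154, [0, -0.03, 0], [0, 0, 0]], [154, [0, -0.03, 0], [0, 0, 0]], [154, [0, -0.005, 0], [0, 0, 0]], [154, [0, 0, 0], [0, 0, 0]]]}}

```text
time_s: 21.82
ee_pos: [423.9, 170.9, 340.8]
orientation: [-3.14, 0.001, 0.104]
ft_force: [-0.5, -0.5, -0.0]
finger_gap: 0.394
```

```bash
python3 - <<'E'
from h import *
p,P=vials(); save('t6',cv2.resize(p[165:250,240:445],None,fx=3.8,fy=3.8,interpolation=cv2.INTER_CUBIC))
go(*mix(0,188.5),80,YAW)
E
```

```text
blob [387, 241, 8, 8, 51] [ 339.3 -229.1   48.3] top40 [ 340.6 -231.9   40. ] mixer [-123.1 -205.5]
t 21.8667 grasp [423.8 170.1 168.6] mixer [  0.5 186. ] ori [-3.140e+00  1.400e-03  1.027e-01] gap 36.1 F [0.3 0.1 0.1]
shift(current axes) [-0.6 -2.6 88.6] (final axes) [-0.8 -2.7 88.6] turn [-0.09  0.08  0.04]
```

View pics/t6.png

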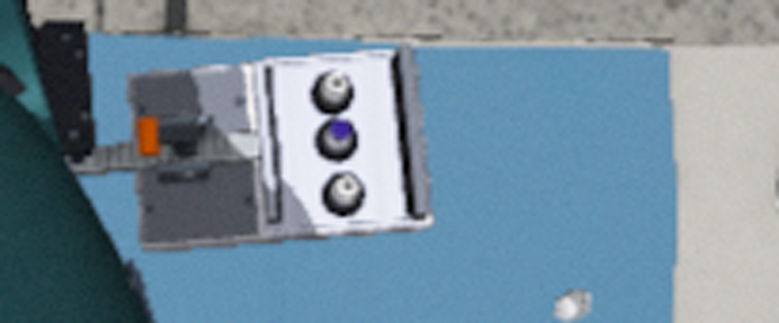

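All three vials stand in a row, at (333,92), (338,138) and (344,195). Next I take the grip and push in.

>>> {"api": "send_rows", "payload": {"increments": [[154, [-0.0006, -0.0025, 0.03], [0, 0, 0]], [154, [0, 0, 0.03], [0, 0, 0]], [154, [0, 0, 0.02], [0, 0, 0]], [154, [0, 0, 0.008], [0, 0, 0]], [154, [0, 0, 0], [0, 0, 0]], [255, [0, 0, 0], [0, 0, 0]], [255, [0, 0, 0], [0, 0, 0]], [255, [0, 0, 0], [0, 0, 0]], [255, [0, 0, 0], [0, 0, 0]], [255, [0, 0, 0], [0, 0, 0]]], "newtons": 30}}

```text
time_s: 22.7
ee_pos: [423.6, 172.2, 253.1]
orientation: [-3.14, 0.0, 0.101]
ft_force: [-0.1, -1.1, 8.0]
finger_gap: 0.133
```

>>> {"api": "send_rows", "payload": {"increments": [[255, [0, 0.002, 0], [0, 0, 0]], [255, [0, 0.004, 0], [0, 0, 0]], [255, [0, 0.005, 0], [0, 0, 0]], [255, [0, 0.005, 0], [0, 0, 0]], [255, [0, 0.005, 0], [0, 0, 0]], [255, [0, 0.005, 0], [0, 0, 0]], [255, [0, 0.005, 0], [0, 0, 0]], [255, [0, 0.005, 0], [0, 0, 0]], [255, [0, 0.005, 0], [0, 0, 0]], [255, [0, 0.005, 0], [0, 0, 0]]]}}

```text
time_s: 23.53
ee_pos: [428.3, 126.5, 253.0]
orientation: [-3.139, 0.0, 0.101]
ft_force: [-3.1, 3.2, 11.5]
finger_gap: 0.133
```

```bash
python3 - <<'E'
from h import *
go(*mix(0,135),80,YAW)
E
```

```text
t 23.5333 grasp [428.3 126.8  81. ] mixer [  0.6 142.5] ori [-3.1395e+00  2.0000e-04  1.0090e-01] gap 12.1 F [-3.1  3.2 11.5]
shift(current axes) [-0.6  7.1  1. ] (final axes) [-0.6  7.1  1. ] turn [-0.12  0.01 -0.06]
```

>>> {"api": "send_rows", "payload": {"increments": [[255, [0, 0.003, 0], [0, 0, 0]], [255, [0, 0.002, 0], [0, 0, 0]], [255, [0, 0.001, 0], [0, 0, 0]], [255, [0, 0, 0], [0, 0, 0]]]}}

```text
time_s: 23.87
ee_pos: [428.9, 120.4, 253.0]
orientation: [-3.14, 0.0, 0.101]
ft_force: [-1.9, -1.1, 12.0]
finger_gap: 0.131
```

>>> {"api": "send_rows", "payload": {"increments": [[255, [0, 0.001, 0], [0, 0, 0]], [255, [0, 0, 0], [0, 0, 0]]]}}

```text
time_s: 24.03
ee_pos: [429.1, 119.6, 253.0]
orientation: [-3.14, 0.0, 0.101]
ft_force: [-2.3, -0.3, 12.7]
finger_gap: 0.127
```

```bash
python3 - <<'E'
from h import *
go(*mix(0,135),80,YAW)
E
```

```text
t 24.0333 grasp [429.  119.9  81. ] mixer [  0.6 135.5] ori [-3.1396e+00  2.0000e-04  1.0090e-01] gap 11.6 F [-2.3 -0.3 12.7]
shift(current axes) [-0.6  0.2  1. ] (final axes) [-0.6  0.2  1. ] turn [-0.11  0.01 -0.06]
```

>>> {"api": "send_rows", "payload": {"increments": [[255, [0, 0.001, 0], [0, 0, 0]], [255, [0, 0, 0], [0, 0, 0]]]}}

```text
time_s: 24.2
ee_pos: [429.1, 118.6, 253.0]
orientation: [-3.14, 0.0, 0.101]
ft_force: [-2.8, 0.3, 11.6]
finger_gap: 0.132
```

>>> {"api": "send_rows", "payload": {"increments": [[255, [0, 0.001, 0], [0, 0, 0]], [255, [0, 0, 0], [0, 0, 0]]]}}

```text
time_s: 24.37
ee_pos: [429.2, 117.7, 253.0]
orientation: [-3.139, 0.0, 0.101]
ft_force: [-4.1, 4.6, 11.8]
finger_gap: 0.13
```

>>> {"api": "send_rows", "payload": {"increments": [[255, [0, 0.001, 0], [0, 0, 0]], [255, [0, 0, 0], [0, 0, 0]]]}}

```text
time_s: 24.53
ee_pos: [429.3, 117.2, 253.1]
orientation: [-3.138, 0.0, 0.1]
ft_force: [-5.7, 18.5, 11.9]
finger_gap: 0.132
```

```bash
python3 - <<'E'
from h import *
go(*mix(0,69),180,YAW+np.pi/2)
p,P=vials(); L=(P[...,:2]-O)@RM;z=P[...,2]
q=(z>56)&(z<66)&(L[...,1]>-90)&(L[...,1]<20)&(abs(L[...,0])>12)&(abs(L[...,0])<54); print('jaw y',np.percentile(L[q][:,1],[3,50,97]))
save('t7',cv2.resize(p[165:250,240:445],None,fx=3.8,fy=3.8,interpolation=cv2.INTER_CUBIC))
E
```

```text
t 24.5333 grasp [429.2 117.8  81.1] mixer [  0.6 133.5] ori [-3.1381e+00  1.0000e-04  1.0000e-01] gap 12.0 F [-5.7 18.5 11.9]
shift(current axes) [ -0.5  63.5 -99.1] (final axes) [-63.9  -0.6 -98.9] turn [ -0.16  -0.16 -90.12]
blob [387, 241, 8, 7, 47] [ 339.3 -228.7   49.1] top40 [ 340.7 -231.9   40. ] mixer [-123.1 -205.5]
jaw y [-83.34179933 -65.95312056 -60.4622747 ]
```

View pics/t7.png

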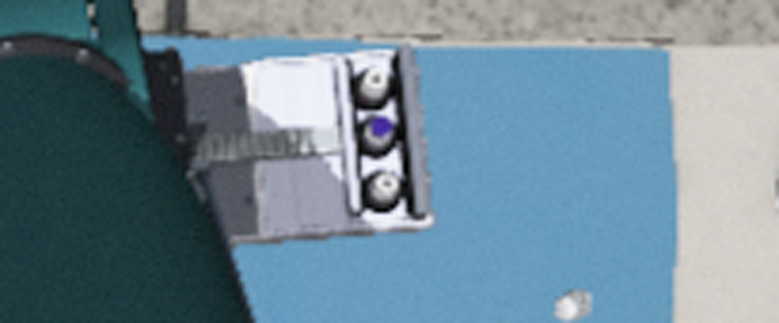

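The jaw is snug, with the vials lined up against the fence at (376,85), (380,130) and (384,188). Release, then go to the pawl.

>>> {"api": "send_rows", "payload": {"increments": [[154, [0, 0, 0], [0, 0, 0]], [154, [0, 0, 0], [0, 0, 0]], [154, [0, 0, 0], [0, 0, 0]], [154, [0, 0, -0.01], [0, 0, 0]], [154, [0, 0, -0.03], [0, 0, 0]], [154, [0, 0, -0.03], [0, 0, 0]], [154, [0, 0, -0.03], [0, 0, 0]], [154, [0, 0.02, 0], [0, 0, -6]], [154, [0, 0, 0], [0, 0, -7]], [154, [0, 0, 0], [0, 0, -7]]], "newtons": 10}}

```text
time_s: 25.42
ee_pos: [431.1, 95.8, 353.5]
orientation: [-3.14, -0.001, 0.455]
ft_force: [-0.1, 0.4, 0.1]
finger_gap: 0.398
```

>>> {"api": "send_rows", "payload": {"increments": [[154, [0, 0, 0], [0, 0, -7]], [154, [0, 0, 0], [0, 0, -7]], [154, [0, 0, 0], [0, 0, -7]], [154, [0, 0, 0], [0, 0, -7]], [154, [0, 0, 0], [0, 0, -7]], [154, [0, 0, 0], [0, 0, -7]], [154, [0, 0, 0], [0, 0, -7]], [154, [0, 0, 0], [0, 0, -7]], [154, [0, 0, 0], [0, 0, -7]], [154, [0, 0, 0], [0, 0, -7]]]}}

```text
time_s: 26.25
ee_pos: [431.0, 96.3, 352.8]
orientation: [-3.14, -0.002, 1.678]
ft_force: [0.1, -0.0, -0.4]
finger_gap: 0.395
```

```bash
python3 - <<'E'
from h import *
go(*mix(0,69),112,YAW+np.pi/2)
p,d,i=cam('scene'); P=pts(p,d,i); hsv=cv2.cvtColor(p,cv2.COLOR_RGB2HSV)
m=(hsv[...,0]>5)&(hsv[...,0]<18)&(hsv[...,1]>170)&(hsv[...,2]>100); m[:180]=0;m[250:]=0;m[:,:240]=0;m[:,340:]=0
q=P[m]; print(m.sum(),np.median(q,0),RM.T@(np.median(q,0)[:2]-O))
E
```

```text
t 26.25 grasp [430.7  96.5 180.8] mixer [ -0.  112.1] ori [-3.1403e+00 -1.7000e-03  1.6775e+00] gap 36.0 F [ 0.1 -0.  -0.4]
shift(current axes) [-43.   -0.3  68.7] (final axes) [-42.8  -0.2  68.8] turn [-0.07 -0.1   0.27]
31 [427.01137988  48.20477595 111.87057796] [-8.67396334 64.42282394]
```

>>> {"api": "send_rows", "payload": {"increments": [[154, [-0.02, 0, 0], [0, 0, 0.27]], [154, [-0.0225, 0, 0], [0, 0, 0]], [154, [0, 0, 0.03], [0, 0, 0]], [154, [0, 0, 0.025], [0, 0, 0]], [154, [0, 0, 0.013], [0, 0, 0]], [255, [0, 0, 0], [0, 0, 0]], [255, [0, 0, 0], [0, 0, 0]], [255, [0, 0, 0], [0, 0, 0]], [255, [0, 0, 0], [0, 0, 0]]]}}

```text
time_s: 27.05
ee_pos: [434.8, 54.1, 284.7]
orientation: [-3.14, -0.001, 1.666]
ft_force: [-3.3, -2.3, -5.7]
finger_gap: 0.263
```

```bash
python3 - <<'E'
from h import *
go(*mix(0,69),112,YAW+np.pi/2)
E
```

```text
t 27.05 grasp [434.4  54.4 112.7] mixer [-0.7 69.8] ori [-3.1396e+00 -1.5000e-03  1.6664e+00] gap 23.9 F [-3.3 -2.3 -5.7]
shift(current axes) [-0.5  0.3  0.7] (final axes) [-0.5  0.3  0.7] turn [-0.11 -0.08 -0.36]
```

>>> {"api": "send_rows", "payload": {"increments": [[255, [-0.0076, 0, -0.0035], [0, 0, 0]], [255, [-0.0081, 0, -0.0022], [0, 0, 0]], [255, [-0.0084, 0, -0.0007], [0, 0, 0]], [255, [-0.0084, 0, 0.0008], [0, 0, 0]], [255, [-0.0081, 0, 0.0022], [0, 0, 0]], [255, [-0.0076, 0, 0.0036], [0, 0, 0]], [255, [-0.0069, 0, 0.0048], [0, 0, 0]], [255, [-0.0059, 0, 0.006], [0, 0, 0]], [255, [-0.0048, 0, 0.0069], [0, 0, 0]], [255, [-0.001, 0, 0.002], [0, 0, 0]]]}}

```text
time_s: 27.88
ee_pos: [441.5, -13.4, 264.2]
orientation: [-3.14, -0.001, 1.666]
ft_force: [-5.7, -2.4, 2.7]
finger_gap: 0.261
```

```bash
python3 - <<'E'
from h import *
go(*mix(0,0),86,YAW+np.pi/2)
E
```

```text
t 27.8833 grasp [441.2 -13.2  92.2] mixer [-0.8  1.9] ori [-3.1400e+00 -1.5000e-03  1.6663e+00] gap 23.7 F [-5.7 -2.4  2.7]
shift(current axes) [-1.7  0.5  6.2] (final axes) [-1.7  0.5  6.2] turn [-0.09 -0.09 -0.37]
```

>>> {"api": "send_rows", "payload": {"increments": [[255, [-0.001, 0, 0.002], [0, 0, 0]], [255, [0, 0, 0.001], [0, 0, 0]], [154, [0, 0, 0], [0, 0, 0]], [154, [0, 0, 0], [0, 0, 0]], [154, [0, 0, 0], [0, 0, 0]], [154, [0, 0, -0.01], [0, 0, 0]], [154, [0, 0, -0.03], [0, 0, 0]], [154, [0, 0, -0.03], [0, 0, 0]], [154, [0.03, 0, -0.03], [0, 0, 0]], [154, [0.035, 0, 0], [0, 0, 0]]]}}

```text
time_s: 28.72
ee_pos: [437.2, 50.6, 366.6]
orientation: [3.135, -0.001, 1.664]
ft_force: [1.9, 0.7, 0.8]
finger_gap: 0.399
```

>>> {"api": "send_rows", "payload": {"increments": [[154, [0.035, 0, 0], [0, 0, 0]], [154, [0.035, 0, 0], [0, 0, 0]], [154, [0.035, 0, 0], [0, 0, 0]], [154, [0.035, 0, 0], [0, 0, 0]], [154, [0.03, 0, 0], [0, 0, 0]], [255, [0, 0, 0], [0, 0, 0]], [255, [0, 0, 0], [0, 0, 0]], [255, [0, 0, 0], [0, 0, 0]], [255, [0, 0, 0], [0, 0, 0]], [255, [0, 0, 0], [0, 0, 0]]]}}

```text
time_s: 29.55
ee_pos: [419.4, 219.1, 361.1]
orientation: [-3.14, -0.002, 1.666]
ft_force: [-0.5, -0.3, -0.3]
finger_gap: 0.056
```

```bash
python3 - <<'E'
from h import *
go(443,351.5,60,YAW+np.pi/2)
p,d,i=cam('top'); P=pts(p,d,i); L=(P[...,:2]-O)@RM;z=P[...,2]; hsv=cv2.cvtColor(p,cv2.COLOR_RGB2HSV)
m=(hsv[...,0]>5)&(hsv[...,0]<18)&(hsv[...,1]>170)&(hsv[...,2]>100)&(abs(L[...,0])<30)&(abs(L[...,1])<100)
print('knob',m.sum(),np.median(L[m],0),np.median(z[m]),'before .. z 89.7')
q=(z>85)&(z<100)&(abs(L[...,1]-133)<30)&(abs(L[...,0])<20); print('grip',np.median(L[q],0))
a=p[165:250,245:365]; s,_,_=cam('scene'); save('st8',np.hstack([cv2.resize(a,(480,400)),cv2.resize(s[195:275,255:355],(320,400))[:,:320]]))
E
```

```text
t 29.55 grasp [419.2 219.4 189.1] mixer [  0.9 235.5] ori [-3.1401e+00 -1.7000e-03  1.6656e+00] gap 5.1 F [-0.5 -0.3 -0.3]
shift(current axes) [129.4  36.2 129.3] (final axes) [129.3  36.9 129.1] turn [-0.08 -0.1  -0.41]
knob 47 [-1.54845936  1.25402581] 91.96221248951838 before .. z 89.7
grip [ -1.25094829 134.72695196]
```

View pics/st8.png

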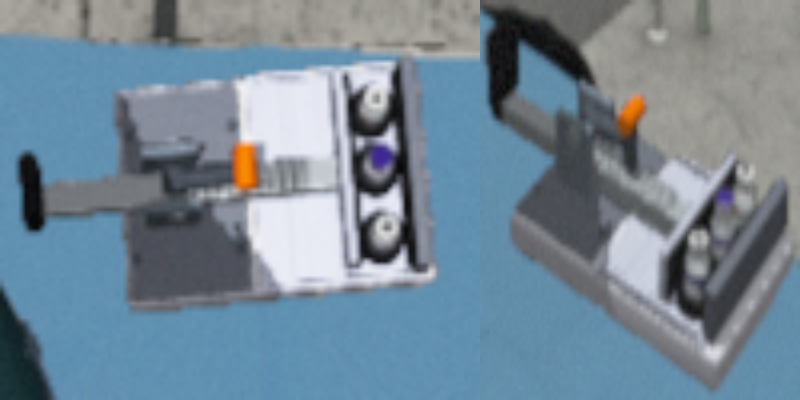

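The pawl is down: its knob sits where it did at the start (245,165), and the vials are clamped. Now the keys, starting with white.

>>> {"api": "send_rows", "payload": {"increments": [[255, [0.026, 0.0072, 0], [0, 0, 0]], [255, [0.026, 0.0072, 0], [0, 0, 0]], [255, [0.026, 0.0072, 0.01], [0, 0, 0]], [255, [0.026, 0.0072, 0.024], [0, 0, 0]], [255, [0.0254, 0.0072, 0.03], [0, 0, 0]], [255, [0, 0, 0.03], [0, 0, 0]], [255, [0, 0, 0.015], [0, 0, 0]], [255, [0, 0, 0.005], [0, 0, 0]], [255, [0, 0, 0], [0, 0, 0]]]}}

```text
time_s: 30.4
ee_pos: [442.4, 351.8, 246.0]
orientation: [-3.138, -0.001, 1.666]
ft_force: [0.6, -0.4, -0.3]
finger_gap: 0.003
```

```bash
python3 - <<'E'
from h import *
go(443,351.5,57,YAW+np.pi/2)
E
```

```text
t 30.4 grasp [441.8 351.9  74. ] mixer [ 37. 365.] ori [-3.1380e+00 -5.0000e-04  1.6663e+00] gap 0.3 F [ 0.6 -0.4 -0.3]
shift(current axes) [-0.4  0.6 17. ] (final axes) [-0.4  0.5 17. ] turn [-0.21 -0.03 -0.37]
```

>>> {"api": "send_rows", "payload": {"increments": [[255, [0, 0.0008, 0.01], [0, 0, 0]], [255, [0, 0, 0.007], [0, 0, 0]], [255, [0, 0, 0.003], [0, 0, 0]], [255, [0, 0, 0], [0, 0, 0]]]}}

```text
time_s: 30.73
ee_pos: [443.5, 352.4, 227.0]
orientation: [-3.14, -0.002, 1.667]
ft_force: [0.0, -1.3, 2.4]
finger_gap: 0.001
```

>>> {"api": "send_rows", "payload": {"increments": [[255, [0, 0, 0.001], [0, 0, 0]], [255, [0, 0, 0], [0, 0, 0]]]}}

```text
time_s: 30.9
ee_pos: [443.4, 352.5, 226.4]
orientation: [-3.141, -0.002, 1.667]
ft_force: [0.7, -1.3, 2.8]
finger_gap: 0.006
```

>>> {"api": "send_rows", "payload": {"increments": [[255, [0, 0, 0.001], [0, 0, 0]], [255, [0, 0, 0], [0, 0, 0]]]}}

```text
time_s: 31.07
ee_pos: [443.4, 352.6, 225.3]
orientation: [-3.141, -0.002, 1.667]
ft_force: [0.6, -1.7, 3.0]
finger_gap: 0.007
```

>>> {"api": "send_rows", "payload": {"increments": [[255, [0, 0, 0.001], [0, 0, 0]], [255, [0, 0, 0], [0, 0, 0]]]}}

```text
time_s: 31.23
ee_pos: [443.4, 352.6, 224.1]
orientation: [-3.14, -0.002, 1.667]
ft_force: [2.1, -1.9, 3.5]
finger_gap: 0.008
```

>>> {"api": "send_rows", "payload": {"increments": [[255, [0, 0, 0.001], [0, 0, 0]], [255, [0, 0, 0], [0, 0, 0]]]}}

```text
time_s: 31.4
ee_pos: [443.5, 352.7, 223.8]
orientation: [-3.14, -0.002, 1.667]
ft_force: [-2.4, -3.5, 18.6]
finger_gap: 0.001
```

White bottomed out at 18.6 N. Now up and on to blue.

>>> {"api": "send_rows", "payload": {"increments": [[255, [0, 0, -0.01], [0, 0, 0]], [255, [0, 0, -0.015], [0, 0, 0]], [255, [-0.0036, 0.0216, 0], [0, 0, 0]], [255, [-0.0036, 0.0216, 0], [0, 0, 0]], [255, [0, 0, 0], [0, 0, 0]], [255, [0, 0, 0.015], [0, 0, 0]], [255, [0, 0, 0.006], [0, 0, 0]], [255, [0, 0, 0.002], [0, 0, 0]], [255, [0, 0, 0.001], [0, 0, 0]], [255, [0, 0, 0], [0, 0, 0]]]}}

```text
time_s: 32.23
ee_pos: [486.5, 349.4, 224.1]
orientation: [-3.138, -0.001, 1.667]
ft_force: [-1.1, -2.7, 3.1]
finger_gap: 0.003
```

>>> {"api": "send_rows", "payload": {"increments": [[255, [0, 0, 0.001], [0, 0, 0]], [255, [0, 0, 0], [0, 0, 0]]]}}

```text
time_s: 32.4
ee_pos: [486.5, 349.5, 223.8]
orientation: [-3.138, -0.001, 1.667]
ft_force: [-5.0, -5.7, 17.9]
finger_gap: 0.004
```

>>> {"api": "send_rows", "payload": {"increments": [[255, [0, 0, -0.01], [0, 0, 0]], [255, [0, 0, -0.015], [0, 0, 0]], [255, [0.0042, -0.0292, 0], [0, 0, 0]], [255, [0.0042, -0.0292, 0], [0, 0, 0]], [255, [0.0042, -0.0292, 0], [0, 0, 0]], [255, [0, 0, 0], [0, 0, 0]], [255, [0, 0, 0.015], [0, 0, 0]], [255, [0, 0, 0.006], [0, 0, 0]], [255, [0, 0, 0.003], [0, 0, 0]], [255, [0, 0, 0], [0, 0, 0]]]}}

```text
time_s: 33.23
ee_pos: [398.5, 353.7, 224.1]
orientation: [-3.138, -0.001, 1.666]
ft_force: [-3.3, -0.0, 4.7]
finger_gap: 0.006
```

>>> {"api": "send_rows", "payload": {"increments": [[255, [0, 0, 0.001], [0, 0, 0]], [255, [0, 0, 0], [0, 0, 0]]]}}

```text
time_s: 33.4
ee_pos: [398.6, 353.7, 223.8]
orientation: [-3.138, -0.001, 1.666]
ft_force: [-8.5, -0.9, 19.0]
finger_gap: 0.004
```

All three bottomed out. Rise, then a final check.

>>> {"api": "send_rows", "payload": {"increments": [[255, [0, 0, -0.01], [0, 0, 0]], [255, [0, 0, -0.03], [0, 0, 0]], [255, [0, 0, -0.04], [0, 0, 0]], [255, [0, 0, -0.04], [0, 0, 0]], [255, [0, 0, -0.02], [0, 0, 0]], [255, [0.03, 0, 0], [0, 0, 0]], [255, [0.03, 0, 0], [0, 0, 0]], [255, [0.03, 0, 0], [0, 0, 0]], [255, [0, 0, 0], [0, 0, 0]], [255, [0, 0, 0], [0, 0, 0]]]}}

```text
time_s: 34.23
ee_pos: [390.1, 443.8, 363.4]
orientation: [-3.14, -0.002, 1.668]
ft_force: [0.3, -0.4, -1.0]
finger_gap: 0.003
```

```bash
python3 - <<'E'
from h import *
p,d,i=cam('top'); P=pts(p,d,i); L=(P[...,:2]-O)@RM;z=P[...,2]; hsv=cv2.cvtColor(p,cv2.COLOR_RGB2HSV)
m=(hsv[...,0]>5)&(hsv[...,0]<18)&(hsv[...,1]>170)&(hsv[...,2]>100)&(abs(L[...,0])<30)&(abs(L[...,1])<100)
print('knob',np.median(L[m],0),np.median(z[m]))
q=(z>85)&(z<100)&(abs(L[...,1]-133)<30)&(abs(L[...,0])<20); print('grip',np.median(L[q],0))
for n,u,v in [('g',160.6,218.1),('b',164.2,183.8),('w',162.4,200.6)]: print(n,np.median(z[int(v)-2:int(v)+4,int(u)-2:int(u)+4]))
s,_,_=cam('scene'); save('st9',np.hstack([cv2.resize(p[165:250,140:440],(500,142)),cv2.resize(s[195:275,255:355],(178,142))]))
E
```

```text
knob [-1.60487145  1.96979181] 90.48197800830508
grip [ -0.70211081 134.74967744]
g 38.60714857501205
b 38.15559784767311
w 37.84981913068748
```

View pics/st9.png

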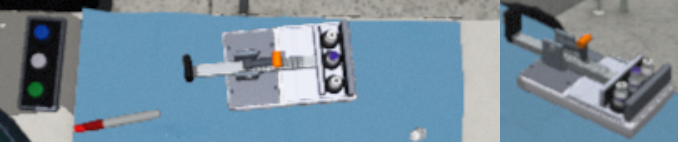

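```bash
python3 -c "
from station import robot
print(robot.hand_in())"
```

```text
the job is handed in; nothing more can be done
None
```

The mixer is loaded and the job is handed in; the simulator gives no verdict. I swung the pawl over and pulled the bar to its stop. The three loose vials then went on the bed in a row, and I pushed the jaw snug against them (about 18 N) and laid the pawl back down. I pressed white, blue and green in that order, each until it bottomed out at about 18–19 N. The run took about 34 s.

**Last checks:**
- **Clamp:** the jaw gap is about 30 mm, worked out from the grip's position.
- **Pawl:** the knob reads z = 90.5 mm, against 89.7 mm when the pawl was down at the start, so the pawl is down.
- **Vials:** all three look upright against the fence in the last picture. I judged this by eye and did not measure their tilt.
- **Keys:** all three tops are back at about 38 mm.
- **Bystanders:** the pen and saline look to be where they started. The last saline measurement matched its start position, while the pen was only seen in the pictures.
- **Arm:** it is clear of everything.

**Disagreements along the way:**
- The vial with the purple lid was knocked about 28 mm aside mid-run, so I measured it again before picking it up.
- The camera positions of the vials were off by 3–6 mm along the fingers' closing direction when gripped, but the grasps still held.

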